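Show a clamped housing's four sides to the scanner, then unclamp it and tray it

ROBOT

A 6-joint arm with a two-finger parallel gripper is mounted at the origin on the work surface. World frame = base frame: x ahead of the robot, y to its left, z up, the work surface at z = 0. Lengths are in mm, angles in rad, forces in N, time in s.
With the tool pointing down it reaches from about 350 to 975 mm from the base axis. Payload 7.1 kg.
Tool frame: the origin (TCP) lies midway between the tips of the shut fingers; the grasp point (between the pads) lies ctrl.grip_point_offset behind it (ctrl.grip_point_offset is the distance from the TCP to the grasp point, in mm); z points along the fingers, y is the line along which they close (so a half turn about z gives the same grasp; the last joint's range is limited). The gripper opens to 88 mm and grips with 3 to 60 N. Pads are 20 mm wide; open, the fingers measure 115 mm over their backs; the gripper's body (75 mm by 178 mm) begins 61 mm behind the grasp point.
Start: joints at [-1.203, 0.423, 1.63, -0, 1.089, -0.019], TCP at [235.783, -578.802, 222.675] pointing down, gripper open.
Joint ranges: [-3, 3], [-0.9, 2.11], [0.09, 2.58], [-1.31, 4.45], [0.11, 2.69], [-2.54, 2.54]. Speed limits (rad/s): [2.39, 2.39, 3.01, 3.14, 3.14, 3.14].

INTERFACE

Orientations are given as a rotation vector (axis times angle).
In Python, from workcell import ctrl, get_image, close_job, finder gives the robot as it stands.
- The arm moves only by the tool servo_tool, never from a script. Its argument "deltas" is a list of rows, each a list of 2 entries, a list of its own where there are three numbers: the shift along the tool's x, y, z in mm, then the turn, a rotation vector about the tool's x, y, z in rad. A call has 1 to 5 rows; each row is the pose to reach, as a shift and turn from the pose commanded when the call began, along the tool's axes at that moment; what a row does not reach only later rows make up. A row lasts 1/12 s, in which the tool goes at most 41.7 mm and 7.16 degrees, less where a joint would pass 70% of its speed; a pose out of reach is approached as far as the arm can. A call with a gripper value outside its range is refused whole. "grip" is the closure, from -1 (fully open) to 1 (shut), so that 0 is half open, set as the call begins (left out, the last holds). The fingers move at their own pace and stop on an object; the grip force is fixed at half the most. Time passes only in rows, so rows that repeat a pose let the fingers close. It gives the time, the measured TCP pose, the force, the opening and the grip force at its end, in the units of the state.
- ctrl.get_obs(): the state, without advancing time (a new reading comes with each control period).
- get_image(name): name is "scene" or "top" or "wrist"; returns a dict with "frame" (420x560x3 uint8, blue, green, red), "depth" (420x560 float32, mm along the optical axis (not along the pixel's ray), 0 where there is no reading), "K" (3x3 intrinsics, pixels), "pose" (4x4, takes a point from camera to world coordinates). Camera axes: x right, y down, z forward; pixel columns grow to the right and rows downward; lengths in mm; the calibration is good to about 2 mm. A picture is of the moment at which its call begins.
- close_job(): hands the job in; it is judged then, once.
Trained networks look in a picture, given as the dict that the camera call returned (one of the last four; its "shot" number tells which), for a name from the list of things; names that differ only in an ending like _2 or _b are one class to them, and where a whole thing is asked for, a point or a joint stands for the part that bears it (a point fixed in the world has none). Each returns a list of dicts, best first, with "score" (0 to 1); they miss things now and then, are a little off and sometimes report something else, mostly with a low value. They report only what shows in the picture. A call takes as long as a camera call.
- finder.search_frame(query, picture): "rect" ([centre column, centre row, width, height] as shares, 0 to 1, of the picture: columns of its width, rows of its height, round what is visible of it).
- finder.silhouettes(query, picture): "mask" (420x560 bool, what is visible of it) and "rect" ([centre column, centre row, width, height] as shares, 0 to 1, of the picture: columns of its width, rows of its height, round what is visible of it).
The state is a dict: "t": time; "qpos": joint angles; "qvel": joint speeds; "joint_torque": joint torques, N m; "ee_pos": TCP position; "orientation": TCP orientation; "ft_force": force on the tool from outside, world axes, zero at the start; "moment": the same for the moment, N m; "width": finger opening in mm; "grasp_force": force on a finger pad.
Only numpy, scipy, OpenCV 4.12 (cv2) and the standard library are available. Lean on these libraries where they do the work, as an engineer would, in place of code of your own. Each camera call takes 0.05 s, during which the arm holds its last target. There are 200 camera calls.

TASK

Turn the turntable anticlockwise (seen from above; the upright pegs are there to push it by) so that the clamped aluminium housing shows its four sides squarely to the scanner one after another, the socket side first, resting about half a second at each. Then slide the vise jaw fully open, lift the housing out and set it down upright in the free half of the shallow tray, beside the finished housing. Do not disturb the other things on the desk.

Things in the scene. Friction and masses are not known exactly. Their poses are not given: they have to be found in the camera images.
- stand: Fixed grey round base of the turntable, diameter 170 mm, 30 mm high. Origin on the turntable's vertical axis, at desk level; z up. Its yaw is the turntable's direction at joint rotor = 0.
- rotor (a joint): Turntable angle, rad: 0 at the start, grows anticlockwise seen from above, stops at 0 and 6.2; stays where left (0.2 N m). Dark disc, diameter 160 mm, top 45 mm above the desk. Its x axis is the stand's, turned by this angle. Fixed jaw on its +x side (69 mm above desk, reaching 48 mm from the axis), sliding jaw on -x. Four drive pegs: see rotor_peg.
- rotor_peg (a point): Top centre, 95 mm above the desk, of one of four upright round steel pegs (diameter 12 mm, free from 46 to 95 mm above the desk). They stand on the turntable 110 mm from its axis, at 45 (this one), 135, 225 and 315 degrees from its x axis.
- jaw (a joint): Sliding vise jaw, m: 0 clamped, 0.022 fully open; slides outwards along the turntable's -x and stays where left (about 3 N). Jaw 44 mm wide, top 69 mm above the desk; its toe hooks 5 mm over the housing's foot, so the housing cannot be lifted until the jaw is open.
- jaw_post (a point): Top centre of the jaw's upright round post, diameter 12 mm, free from 57 to 105 mm above the desk, 80 mm from the turntable's axis when clamped. The jaw's back is 32 mm nearer the axis than the post's centre. Pinch or hook it from above.
- housing: Loose aluminium housing, 0.3 kg: body 44 x 44 mm, 75 mm high in all, foot 56 (x) x 44 (y) x 8 mm. Origin: centre of its underside, 45 mm above the desk when clamped, axes along the turntable's; rails 5 mm high along its y sides. Sides in order of showing: -y round socket, -x three slots, +y dark plate, +x two dots. Grip it across y, upper 45 mm.
- housing_socket (a point): Centre of the round socket on the housing's -y side, 26 mm above its underside.
- scanner: Fixed scanner on a bracket. Origin on the turntable's axis at desk level; its x axis points outwards from there to the scanner head (box 55 x 60 x 60 mm, 152 to 208 mm out, 68 to 128 mm above the desk, lens towards the turntable). A side is shown squarely when it faces along this x axis.
- scanner_lens (a point): Centre of the scanner's lens.
- tray: Fixed shallow black tray, 166 x 106 mm outside, 30 mm high, walls and floor 3 mm. Origin at the centre of its underside, x along its length. The finished housing stands in its +x half; the -x half is free.
- finished: Bystander: loose finished housing, same as the other, standing in the tray; origin at the centre of its underside.
- bin: Fixed deep orange bin 120 x 110 mm, 85 mm high, an obstacle; origin at the centre of its underside.
- cup: Bystander: loose paper cup, diameter 72 mm, 85 mm high; origin at the centre of its underside.
- tape: Bystander: loose roll of tape lying flat, diameter 86 mm, 24 mm high; origin at the centre of its underside.

How it is judged:
By the outcome, as a careful person would: the job done as asked, in the order asked, and still so for the second after the job is handed in, with the robot touching nothing.
It also fails if it takes over 69 s, if anything falls off the work surface, if the arm or the gripper's body presses on something with over 40 N, if the wrist force passes 120 N, or if a joint passes its speed limit or range.

## Working session

There is one attempt and no reset: what is moved stays moved. The work goes in short steps, Python scripts to look and compute and a tool call to move; the robot and the scene stay as the last step left them, time stands still between calls to the robot, and variables do not carry over. Pictures are saved under pics/ and viewed, at most 10 in all, crops included, and the job is handed in when it is done.

Besides the shell and the picture viewer there is one more tool, called after "Emit:" by a JSON object that holds its "fn" and its "kwargs". servo_tool: Moves the arm, as the interface text tells. Its arguments: {"type":"object","properties":{"deltas":{"type":"array","items":{"type":"array"}},"grip":{"type":"number"}},"required":["deltas"]}

```bash
ls; mkdir -p pics; python3 - <<'E'
from workcell import ctrl,get_image,finder
import cv2,numpy as np
print(ctrl.get_obs(),ctrl.grip_point_offset)
ims=[]
for n in("scene","top"):
    p=get_image(n);cv2.imwrite(f"pics/{n}0.png",p["frame"])
    np.savez(f"{n}0.npz",**{k:p[k] for k in("frame","depth","K","pose")})
    print(n,p["pose"].round(2).tolist(),p["K"].round(1).tolist())
    for q in("stand","rotor_peg","jaw_post","housing","housing_socket","scanner","scanner_lens","tray","finished","bin","cup","tape"):
        for r in finder.search_frame(q,p)[:4]:
            if r["score"]>.3:
                c,w,a,b=np.array(r["rect"])*[560,420,560,420]
                u,v=int(c),int(w);d=p["depth"][v,u]
                X=p["pose"]@np.append(np.linalg.inv(p["K"])@[c,w,1]*d,1)
                print(q,round(r["score"],2),[round(x) for x in(c,w,a,b)],X[:3].round(0))
E
```

```text
pics
{'t': 0.0, 'qpos': array([-1.20301372e+00,  4.23833995e-01,  1.63067428e+00, -5.65937929e-06,
        1.08860924e+00, -1.89972278e-02]), 'qvel': array([ 0.00044007,  0.00089247, -0.00090483,  0.00134654,  0.00087704,
       -0.00083657]), 'joint_torque': array([ 4.58402083e-04, -5.44622183e+01, -2.73661637e+01,  6.45314832e-02,
        2.27107422e-02, -1.43702177e-04]), 'ee_pos': array([ 235.5803961 , -578.30502399,  221.9121527 ]), 'orientation': array([-3.08155456e+00, -6.03487973e-01,  4.23151578e-04]), 'ft_force': array([-0.57785643, -0.38043952,  0.37897972]), 'moment': array([-0.01736398, -0.03113761,  0.04961223]), 'grasp_force': 0.0, 'width': 87.85824300415803} 18.700000000000003
scene [[-0.44, 0.7, -0.57, 1215.5], [0.9, 0.34, -0.29, 331.37], [-0.01, -0.64, -0.77, 965.69], [0.0, 0.0, 0.0, 1.0]] [[497.5, 0.0, 283.2], [0.0, 497.5, 201.3], [0.0, 0.0, 1.0]]
stand 0.84 [239, 196, 94, 91] [ 591. -105.   72.]
rotor_peg 0.6 [237, 195, 95, 85] [ 598. -107.   80.]
rotor_peg 0.39 [291, 284, 33, 47] [718.  93.  12.]
jaw_post 0.34 [380, 294, 28, 34] [692. 278.  72.]
housing 0.69 [235
[... 817 characters left out ...]
]
housing 0.46 [340, 231, 33, 25] [ 543. -102.   69.]
housing 0.42 [351, 213, 116, 117] [ 569. -117.  120.]
housing_socket 0.87 [353, 212, 33, 34] [ 572. -122.  119.]
scanner_lens 0.96 [425, 194, 75, 45] [ 613. -271.   87.]
scanner_lens 0.67 [352, 213, 117, 118] [ 570. -119.  120.]
tray 0.79 [167, 195, 65, 85] [633. 265.   4.]
finished 0.73 [162, 176, 33, 34] [656. 256.  80.]
bin 0.6 [155, 291, 65, 60] [426. 274.  31.]
bin 0.4 [161, 176, 35, 41] [657. 258.  79.]
cup 0.61 [239, 140, 32, 46] [433.  22. 950.]
cup 0.45 [351, 210, 30, 32] [ 576. -118.  121.]
cup 0.38 [351, 216, 124, 117] [ 564. -117.  122.]
cup 0.33 [156, 291, 66, 58] [426. 274.  31.]
tape 0.83 [293, 137, 40, 39] [763. -14.   1.]
```

```bash
python3 - <<'E'
import cv2,numpy as np
a=cv2.imread("pics/top0.png");b=cv2.imread("pics/scene0.png")
c=cv2.resize(a[130:300,130:470],(800,400),interpolation=cv2.INTER_CUBIC)
cv2.imwrite("pics/topc.png",c)
c=cv2.resize(b[120:340,140:440],(800,587),interpolation=cv2.INTER_CUBIC)
cv2.imwrite("pics/scenec.png",c)
E
```

```text
(no output)
```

View pics/topc.png

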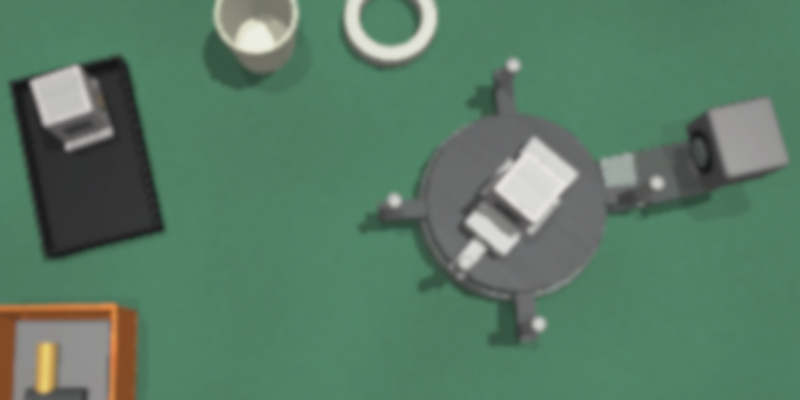

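View pics/scenec.png

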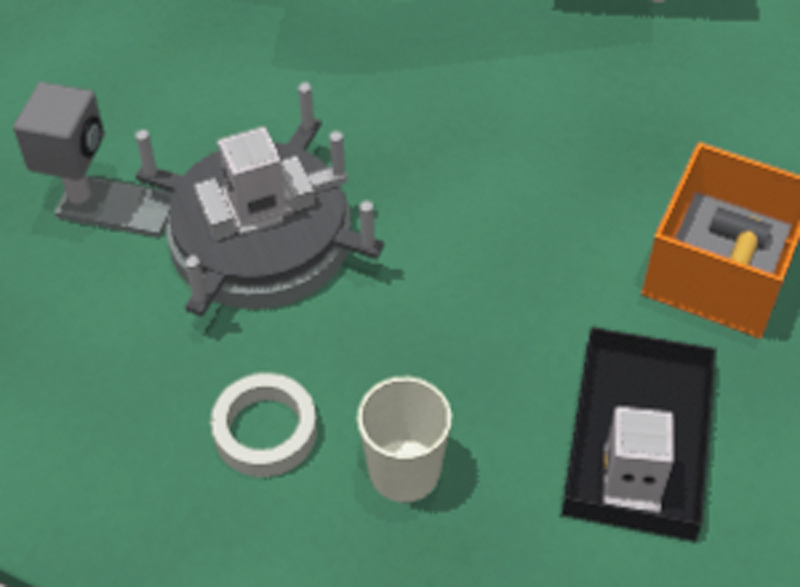

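The top view shows pegs at crop (513,66), (394,200), (539,325) and (657,183), with the post near (462,268), the scanner on the right and the tray on the left with its lower half free. Next I fit poses to these points.

```bash
cat > h.py <<'E'
import numpy as np
def onz(P,u,v,z):
    r=P["pose"][:3,:3]@np.linalg.inv(P["K"])@[u,v,1];o=P["pose"][:3,3]
    return o+r*(z-o[2])/r[2]
def cloud(P):
    d=P["depth"];v,u=np.indices(d.shape)
    X=np.stack([(u-P["K"][0,2])/P["K"][0,0]*d,(v-P["K"][1,2])/P["K"][1,1]*d,d],-1)
    W=X@P["pose"][:3,:3].T+P["pose"][:3,3];W[d==0]=np.nan
    return W
E
python3 - <<'E'
import numpy as np,cv2
from h import *
P=np.load("top0.npz");s=800/340
f=lambda x,y,z:onz(P,130+x/s,130+y/s,z)[:2]
pg=np.array([f(*p,95) for p in[(513,66),(394,200),(539,325),(657,183)]])
c=pg.mean(0);print("pegs",pg.round(0).tolist(),"c",c)
for p in pg:print(np.linalg.norm(p-c),np.degrees(np.arctan2(*(p-c)[::-1])))
po=f(466,252,105);print("post?",po,np.linalg.norm(po-c),np.degrees(np.arctan2(*(po-c)[::-1])))
W=cloud(P)
def rect(name,xr,yr,zr):
    m=(W[...,0]>xr[0])&(W[...,0]<xr[1])&(W[...,1]>yr[0])&(W[...,1]<yr[1])&(W[...,2]>zr[0])&(W[...,2]<zr[1])
    q=W[m][:,:2].astype(np.float32)
    if len(q)>5:print(name,len(q),cv2.minAreaRect(q),W[m][:,2].mean())
rect("housing",(500,650),(-200,-40),(110,126))
rect("scanner",(540,700),(-360,-220),(120,135))
rect("fin",(580,720),(200,340),(70,85))
rect("tray",(520,740),(190,340),(22,34))
rect("trayfloor",(520,740),(190,340),(1.8,34))
rect("cup",(650,800),(40,160),(70,95))
rect("tape",(680,820),(-80,60),(15,30))
for n in("scene0","top0"):
    pass
E
```

```text
pegs [[686.0, -120.0], [571.0, -16.0], [467.0, -133.0], [583.0, -236.0]] c [ 576.84662413 -126.2209571 ]
109.16631613516294 3.448105146254281
109.96444830635129 92.93683197368262
110.1872862442551 -176.54886869559576
109.95425774001647 -86.53119403394571
post? [526.07234814 -73.94789796] 72.87317623278666 134.1667140716063
housing 540 ((578.5120849609375, -124.55179595947266), (43.779258728027344, 44.1101188659668), 48.55156326293945) 120.44657558125682
scanner 912 ((616.4105834960938, -298.736328125), (60.06999206542969, 58.118202209472656), 11.754040718078613) 128.05084691250894
fin 479 ((670.0950927734375, 270.55224609375), (45.43318176269531, 44.06578063964844), 18.364336013793945) 78.0893956991608
tray 544 ((629.4766845703125, 262.9859313964844), (167.4023895263672, 106.87591552734375), 13.50837516784668) 28.568045696309667
trayfloor 3410 ((629.9754638671875, 265.2476806640625), (218.7625274658203, 149.76124572753906), 0.18420210480690002) 8.878579734639054
cup 302 ((740.0512084960938, 102.01792907714844), (70.56183624267578, 70.03319549560547), 1.9209297895431519) 81.2931351891041
tape 653 ((757.979248046875, -17.40613555908203), (83.63055419921875, 85.48816680908203), 89.43035888671875) 23.554518864269138
```

```bash
cat >> h.py <<'E'
from scipy.spatial.transform import Rotation as Ro
def go(x,y,z,th):
    "print tool-frame shift and turn from the measured pose to a tool-down pose, tool x at th degrees"
    from workcell import ctrl
    o=ctrl.get_obs();R=Ro.from_rotvec(o["orientation"])
    t=np.radians(th);c,s=np.cos(t),np.sin(t)
    G=Ro.from_matrix([[c,s,0],[s,-c,0],[0,0,-1]])
    print("t",round(o["t"],2),"at",o["ee_pos"].round(1),"q",o["qpos"].round(2),"go",R.inv().apply(np.array([x,y,z])-o["ee_pos"]).round(1).tolist(),(R.inv()*G).as_rotvec().round(3).tolist())
E
python3 -c "
from h import *
go(686.5,-119.5,170,3.3)"
```

```text
t 1.3 at [ 235.8 -578.8  222.7] q [-1.2   0.42  1.63 -0.    1.09 -0.02] go [590.7, -255.4, 52.7] [-0.0, 0.0, 0.329]
```

Emit:
{"fn": "servo_tool", "kwargs": {"deltas": [[[37, -16, 3], [0, 0, 0]], [[74, -32, 6], [0, 0, 0]], [[111, -48, 9], [0, 0, 0]], [[148, -64, 13], [0, 0, 0]], [[185, -80, 16], [0, 0, 0]]], "grip": 0.1}}

```text
t: 1.72
ee_pos: [377.8, -433.5, 206.6]
orientation: [3.083, 0.603, 0.0]
ft_force: [0.6, -0.9, 0.3]
width: 57.7
grasp_force: 0.0
```

Emit:
{"fn": "servo_tool", "kwargs": {"deltas": [[[37, -16, 3], [0, 0, 0]], [[74, -32, 6], [0, 0, 0]], [[111, -48, 9], [0, 0, 0]], [[148, -64, 13], [0, 0, 0]], [[185, -80, 16], [0, 0, 0]]]}}

```text
t: 2.13
ee_pos: [519.3, -289.4, 190.6]
orientation: [3.083, 0.604, 0.0]
ft_force: [0.4, 0.1, 0.2]
width: 39.4
grasp_force: 0.0
```

Emit:
{"fn": "servo_tool", "kwargs": {"deltas": [[[37, -16, 3], [0, 0, 0.066]], [[74, -32, 6], [0, 0, 0.132]], [[111, -48, 9], [0, 0, 0.198]], [[148, -64, 13], [0, 0, 0.264]], [[185, -80, 16], [0, 0, 0.329]]]}}

```text
t: 2.55
ee_pos: [660.4, -145.4, 174.4]
orientation: [3.14, 0.086, -0.0]
ft_force: [0.4, -0.3, -0.4]
width: 39.7
grasp_force: 0.0
```

```bash
python3 - <<'E'
from h import *
from workcell import get_image
import cv2
go(686.5,-119.5,150,3.3)
p=get_image("wrist");W=cloud(p);cv2.imwrite("pics/w1.png",p["frame"])
m=(W[...,2]>88)&(W[...,2]<102);n,l,s,c=cv2.connectedComponentsWithStats(m.astype(np.uint8))
for i in range(1,n):
    if s[i,4]>40:
        q=W[l==i];print(s[i].tolist(),q.min(0).round(),q.max(0).round(),q.mean(0).round(1))
E
```

```text
t 2.55 at [ 660.4 -145.4  174.4] q [-0.23  0.55  1.54 -0.    1.05  1.28] go [27.5, -24.5, 24.4] [0.0, 0.0, -0.003]
[237, 168, 16, 17, 220] [ 684. -124.   88.] [ 695. -113.   97.] [ 689.8 -118.4   94.5]
[427, 236, 84, 64, 988] [ 594. -320.   88.] [ 652. -265.  102.] [ 636.  -283.5   95.2]
[242, 272, 44, 41, 443] [ 581. -154.   88.] [ 610. -118.  102.] [ 597.6 -136.6   95. ]
[247, 401, 13, 12, 119] [ 469. -137.   88.] [ 476. -125.   96.] [ 473.1 -131.1   92.5]
```

View pics/w1.png

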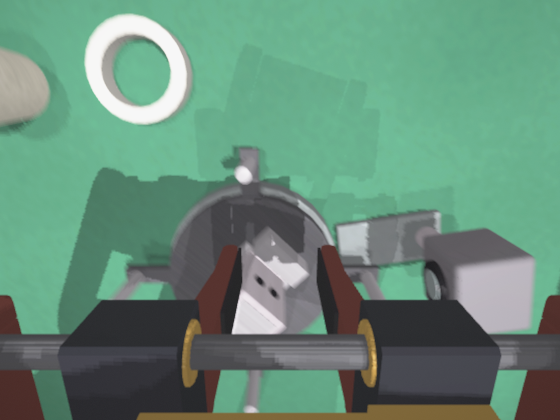

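Wrist view shows the 45° peg at (244,174), within a few mm of where I estimated it. I'll go down on it now and grip.

Emit:
{"fn": "servo_tool", "kwargs": {"deltas": [[[29, -25, 20], [0, 0, 0]], [[29, -25, 40], [0, 0, 0]], [[29, -25, 70], [0, 0, 0]], [[29, -25, 95], [0, 0, 0]], [[29, -25, 108], [0, 0, 0]]]}}

```text
t: 3.02
ee_pos: [684.8, -120.0, 63.3]
orientation: [-3.139, -0.092, 0.007]
ft_force: [-1.0, 0.4, 0.3]
width: 39.5
grasp_force: 0.0
```

Emit:
{"fn": "servo_tool", "kwargs": {"deltas": [[[0, 0, 0], [0, 0, 0]], [[0, 0, 0], [0, 0, 0]], [[0, 0, 0], [0, 0, 0]], [[0, 0, 0], [0, 0, 0]], [[0, 0, 0], [0, 0, 0]]], "grip": 1}}

```text
t: 3.43
ee_pos: [687.9, -119.0, 68.7]
orientation: [-3.138, -0.089, -0.004]
ft_force: [0.2, 6.2, 2.9]
width: 11.2
grasp_force: 30.0
```

Emit:
{"fn": "servo_tool", "kwargs": {"deltas": [[[-0.2, -6.9, 0], [0, 0, -0.0628]], [[-0.9, -13.8, 0], [0, 0, -0.1257]], [[-1.9, -20.6, 0], [0, 0, -0.1885]], [[-3.5, -27.4, 0], [0, 0, -0.2513]], [[-5.4, -34.0, 0], [0, 0, -0.3142]]]}}

```text
t: 3.85
ee_pos: [681.2, -87.0, 68.8]
orientation: [3.085, 0.585, 0.007]
ft_force: [2.4, -0.1, -1.1]
width: 11.3
grasp_force: 30.0
```

Emit:
{"fn": "servo_tool", "kwargs": {"deltas": [[[-0.2, -6.9, 0], [0, 0, -0.0628]], [[-0.9, -13.8, 0], [0, 0, -0.1257]], [[-1.9, -20.6, 0], [0, 0, -0.1885]], [[-3.5, -27.4, 0], [0, 0, -0.2513]], [[-5.4, -34.0, 0], [0, 0, -0.3142]]]}}

```text
t: 4.27
ee_pos: [664.1, -57.0, 68.7]
orientation: [2.955, 1.06, 0.008]
ft_force: [2.7, 0.6, -1.1]
width: 11.5
grasp_force: 30.0
```

Emit:
{"fn": "servo_tool", "kwargs": {"deltas": [[[-0.2, -6.9, 0], [0, 0, -0.0628]], [[-0.9, -13.8, 0], [0, 0, -0.1257]], [[-1.9, -20.6, 0], [0, 0, -0.1885]], [[-3.5, -27.4, 0], [0, 0, -0.2513]], [[-5.4, -34.0, 0], [0, 0, -0.3142]]]}}

```text
t: 4.68
ee_pos: [638.4, -33.8, 68.7]
orientation: [2.753, 1.509, 0.008]
ft_force: [4.2, 2.1, -1.2]
width: 11.4
grasp_force: 30.0
```

```bash
python3 - <<'E'
from h import *
from workcell import get_image
import cv2
p=get_image("top");W=cloud(p);go(578,-125,68,57.3)
def rect(n,xr,yr,zr):
    m=(W[...,0]>xr[0])&(W[...,0]<xr[1])&(W[...,1]>yr[0])&(W[...,1]<yr[1])&(W[...,2]>zr[0])&(W[...,2]<zr[1])
    q=W[m][:,:2].astype(np.float32);print(n,cv2.minAreaRect(q) if len(q)>9 else 0)
rect("housing",(545,610),(-160,-90),(112,126));rect("scan",(540,700),(-360,-220),(122,135))
cv2.imwrite("pics/top1.png",cv2.resize(p["frame"][130:300,300:500],(800,680))[:600])
E
```

```text
t 4.73 at [637.2 -33.   68.7] q [-0.07  0.64  1.68  0.    0.82  0.49] go [-109.4, -0.9, 0.4] [0.003, -0.003, 0.007]
housing 0
scan ((616.5460205078125, -299.8975524902344), (60.40095520019531, 55.75969314575195), 11.870111465454102)
```

View pics/top1.png

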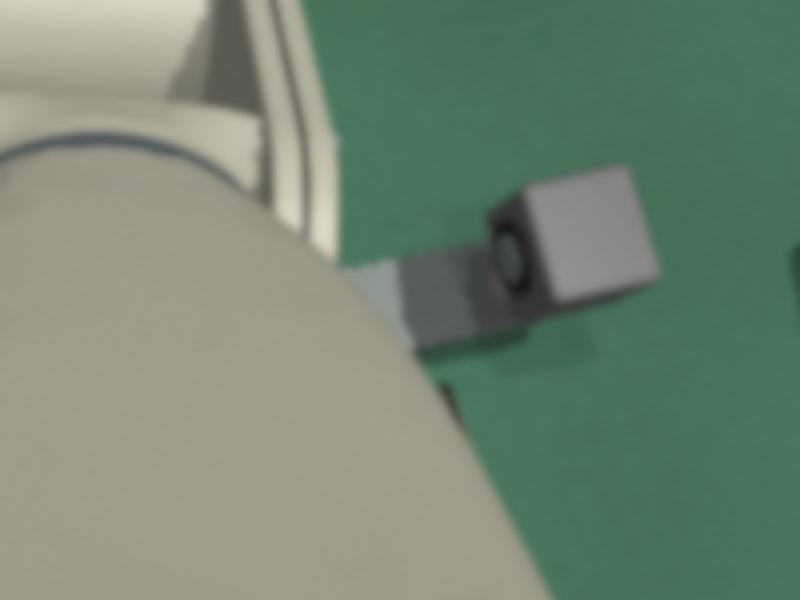

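The arm blocks the top view, so I checked the angle from the peg position. It gives 54°, matching the socket target of about 54°. I'll rest here, then turn a further 90°.

Emit:
{"fn": "servo_tool", "kwargs": {"deltas": [[[0, 0, 0], [0, 0, 0]], [[0, 0, 0], [0, 0, 0]], [[0, 0, 0], [0, 0, 0]], [[0, 0, 0], [0, 0, 0]], [[0, 0, 0], [0, 0, 0]]]}}

```text
t: 5.15
ee_pos: [637.9, -33.5, 68.7]
orientation: [2.757, 1.504, 0.006]
ft_force: [1.8, 6.8, 2.2]
width: 11.3
grasp_force: 30.0
```

Emit:
{"fn": "servo_tool", "kwargs": {"deltas": [[[0, 0, 0], [0, 0, 0]], [[0, 0, 0], [0, 0, 0]]]}}

```text
t: 5.32
ee_pos: [637.9, -33.5, 68.7]
orientation: [2.757, 1.504, 0.006]
ft_force: [1.1, 6.3, 3.2]
width: 11.5
grasp_force: 30.0
```

Emit:
{"fn": "servo_tool", "kwargs": {"deltas": [[[-0.2, -6.9, 0], [0, 0, -0.0628]], [[-0.9, -13.8, 0], [0, 0, -0.1257]], [[-1.9, -20.6, 0], [0, 0, -0.1885]], [[-3.5, -27.4, 0], [0, 0, -0.2513]], [[-5.4, -34.0, 0], [0, 0, -0.3142]]]}}

```text
t: 5.73
ee_pos: [606.9, -19.8, 68.7]
orientation: [2.484, 1.92, 0.007]
ft_force: [2.9, 3.7, 1.2]
width: 11.5
grasp_force: 30.0
```

Emit:
{"fn": "servo_tool", "kwargs": {"deltas": [[[-0.2, -6.9, 0], [0, 0, -0.0628]], [[-0.9, -13.8, 0], [0, 0, -0.1257]], [[-1.9, -20.6, 0], [0, 0, -0.1885]], [[-3.5, -27.4, 0], [0, 0, -0.2513]], [[-5.4, -34.0, 0], [0, 0, -0.3142]]]}}

```text
t: 6.15
ee_pos: [572.3, -16.3, 68.7]
orientation: [2.153, 2.285, 0.006]
ft_force: [2.1, 4.1, 2.7]
width: 11.2
grasp_force: 30.0
```

Emit:
{"fn": "servo_tool", "kwargs": {"deltas": [[[-0.2, -6.9, 0], [0, 0, -0.0628]], [[-0.9, -13.8, 0], [0, 0, -0.1257]], [[-1.9, -20.6, 0], [0, 0, -0.1885]], [[-3.5, -27.4, 0], [0, 0, -0.2513]], [[-5.4, -34.0, 0], [0, 0, -0.3142]]]}}

```text
t: 6.57
ee_pos: [538.2, -23.9, 68.6]
orientation: [1.768, 2.593, 0.004]
ft_force: [0.7, 4.0, 5.8]
width: 11.3
grasp_force: 30.0
```

Emit:
{"fn": "servo_tool", "kwargs": {"deltas": [[[-0.2, -6.9, 0], [0, 0, -0.0628]], [[-0.9, -13.8, 0], [0, 0, -0.1257]], [[-1.9, -20.6, 0], [0, 0, -0.1885]], [[-3.5, -27.4, 0], [0, 0, -0.2513]], [[-5.4, -34.0, 0], [0, 0, -0.3142]]]}}

```text
t: 6.98
ee_pos: [508.4, -41.8, 68.6]
orientation: [1.341, 2.838, 0.003]
ft_force: [-0.8, 3.6, 7.6]
width: 11.4
grasp_force: 30.0
```

Emit:
{"fn": "servo_tool", "kwargs": {"deltas": [[[-0.2, -6.9, 0], [0, 0, -0.0628]], [[-0.9, -13.8, 0], [0, 0, -0.1257]], [[-1.9, -20.6, 0], [0, 0, -0.1885]], [[-3.5, -27.4, 0], [0, 0, -0.2513]], [[-5.4, -34.0, 0], [0, 0, -0.3142]]]}}

```text
t: 7.4
ee_pos: [485.8, -68.0, 68.6]
orientation: [0.88, 3.012, 0.001]
ft_force: [1.1, 1.9, 6.6]
width: 10.7
grasp_force: 30.0
```

Emit:
{"fn": "servo_tool", "kwargs": {"deltas": [[[0, 0, 0], [0, 0, 0]]]}}

```text
t: 7.48
ee_pos: [485.4, -68.7, 68.6]
orientation: [0.88, 3.012, 0.0]
ft_force: [-0.9, -0.4, 8.2]
width: 11.5
grasp_force: 30.0
```

```bash
python3 - <<'E'
from h import *
from workcell import get_image
import cv2
go(578,-125,68,147.3)
p=get_image("top");W=cloud(p)
def rect(n,xr,yr,zr):
    m=(W[...,0]>xr[0])&(W[...,0]<xr[1])&(W[...,1]>yr[0])&(W[...,1]<yr[1])&(W[...,2]>zr[0])&(W[...,2]<zr[1])
    q=W[m][:,:2].astype(np.float32);print(n,len(q),cv2.minAreaRect(q) if len(q)>9 else 0)
rect("housing",(545,610),(-160,-90),(112,126))
rect("pegs",(540,720),(-260,0),(90,99))
E
```

```text
t 7.48 at [485.4 -68.7  68.6] q [-0.16  0.48  2.02 -0.    0.64 -1.17] go [-108.4, 2.4, 1.0] [0.001, 0.003, 0.002]
housing 397 ((580.7516479492188, -124.23164367675781), (40.77949523925781, 44.6213264465332), 13.28388500213623)
pegs 79 ((620.5281372070312, -112.5457992553711), (87.16027069091797, 165.59075927734375), 10.079221725463867)
```

Emit:
{"fn": "servo_tool", "kwargs": {"deltas": [[[0, 0, 0], [0, 0, 0]], [[0, 0, 0], [0, 0, 0]], [[0, 0, 0], [0, 0, 0]], [[0, 0, 0], [0, 0, 0]], [[0, 0, 0], [0, 0, 0]]]}}

```text
t: 7.95
ee_pos: [485.6, -68.2, 68.6]
orientation: [0.884, 3.011, 0.0]
ft_force: [-1.9, -0.9, 8.9]
width: 11.4
grasp_force: 30.0
```

Emit:
{"fn": "servo_tool", "kwargs": {"deltas": [[[-0.2, -6.9, 0], [0, 0, -0.0628]], [[-0.9, -13.8, 0], [0, 0, -0.1257]], [[-1.9, -20.6, 0], [0, 0, -0.1885]], [[-3.5, -27.4, 0], [0, 0, -0.2513]], [[-5.4, -34.0, 0], [0, 0, -0.3142]]]}}

```text
t: 8.37
ee_pos: [472.5, -99.8, 68.6]
orientation: [0.397, 3.112, -0.0]
ft_force: [1.4, 2.6, 5.4]
width: 11.0
grasp_force: 30.0
```

Emit:
{"fn": "servo_tool", "kwargs": {"deltas": [[[-0.2, -6.9, 0], [0, 0, -0.0628]], [[-0.9, -13.8, 0], [0, 0, -0.1257]], [[-1.9, -20.6, 0], [0, 0, -0.1885]], [[-3.5, -27.4, 0], [0, 0, -0.2513]], [[-5.4, -34.0, 0], [0, 0, -0.3142]]]}}

```text
t: 8.78
ee_pos: [469.8, -134.4, 68.6]
orientation: [-0.094, 3.134, -0.002]
ft_force: [4.7, 3.4, 1.7]
width: 11.3
grasp_force: 30.0
```

Emit:
{"fn": "servo_tool", "kwargs": {"deltas": [[[0, 0, 0], [0, 0, 0]], [[0, 0, 0], [0, 0, 0]], [[0, 0, 0], [0, 0, 0]]], "grip": 0.1}}

```text
t: 9.03
ee_pos: [467.0, -133.4, 67.1]
orientation: [-0.088, 3.14, -0.0]
ft_force: [-0.8, 0.1, -0.5]
width: 27.7
grasp_force: 0.0
```

Emit:
{"fn": "servo_tool", "kwargs": {"deltas": [[[0, 0, -25], [0, 0, 0]], [[0, 0, -50], [0, 0, 0]], [[0, 0, -80], [0, 0, 0]], [[0, 0, -90], [0, 0, 0]], [[0, 0, -90], [0, 0, 0]]]}}

```text
t: 9.45
ee_pos: [468.6, -133.6, 159.0]
orientation: [-0.09, 3.136, -0.003]
ft_force: [-0.1, 0.3, 0.2]
width: 39.7
grasp_force: 0.0
```

```bash
python3 -c "
from h import *
go(688,-117,159,4)"
```

```text
t 9.45 at [ 468.6 -133.6  159. ] q [-0.3   0.31  1.98 -0.    0.84 -1.93] go [-220.0, 4.0, 1.0] [0.007, 0.003, 3.129]
```

Emit:
{"fn": "servo_tool", "kwargs": {"deltas": [[[-41, 1, 0], [0, 0, 0.12]], [[-82, 2, 0], [0, 0, 0.24]], [[-123, 3, 0], [0, 0, 0.36]], [[-164, 4, 0], [0, 0, 0.48]], [[-205, 4, 0], [0, 0, 0.6]]]}}

```text
t: 9.87
ee_pos: [672.2, -116.6, 154.4]
orientation: [-0.85, -3.022, 0.0]
ft_force: [0.3, 0.3, 0.7]
width: 39.6
grasp_force: 0.0
```

Emit:
{"fn": "servo_tool", "kwargs": {"deltas": [[[0, 0, 0], [0, 0, 0.12]], [[0, 0, 0], [0, 0, 0.24]], [[0, 0, 0], [0, 0, 0.36]], [[0, 0, 0], [0, 0, 0.48]], [[0, 0, 0], [0, 0, 0.6]]]}}

```text
t: 10.28
ee_pos: [670.4, -117.0, 153.9]
orientation: [-1.705, -2.635, 0.002]
ft_force: [0.5, 0.1, -0.6]
width: 39.4
grasp_force: 0.0
```

Emit:
{"fn": "servo_tool", "kwargs": {"deltas": [[[0, 0, 0], [0, 0, 0.12]], [[0, 0, 0], [0, 0, 0.24]], [[0, 0, 0], [0, 0, 0.36]], [[0, 0, 0], [0, 0, 0.48]], [[0, 0, 0], [0, 0, 0.6]]]}}

```text
t: 10.7
ee_pos: [670.3, -117.0, 154.1]
orientation: [-2.408, -2.014, 0.003]
ft_force: [0.0, 0.0, -0.6]
width: 39.8
grasp_force: 0.0
```

Emit:
{"fn": "servo_tool", "kwargs": {"deltas": [[[0, 0, 0], [0, 0, 0.12]], [[0, 0, 0], [0, 0, 0.24]], [[0, 0, 0], [0, 0, 0.36]], [[0, 0, 0], [0, 0, 0.48]], [[0, 0, 0], [0, 0, 0.6]]]}}

```text
t: 11.12
ee_pos: [670.4, -117.0, 154.1]
orientation: [-2.896, -1.213, 0.004]
ft_force: [0.4, 0.4, 0.2]
width: 39.5
grasp_force: 0.0
```

Emit:
{"fn": "servo_tool", "kwargs": {"deltas": [[[0, 0, 0], [0, 0, 0.12]], [[0, 0, 0], [0, 0, 0.24]], [[0, 0, 0], [0, 0, 0.36]], [[0, 0, 0], [0, 0, 0.48]], [[0, 0, 0], [0, 0, 0.6]]]}}

```text
t: 11.53
ee_pos: [670.4, -117.0, 154.2]
orientation: [-3.126, -0.303, 0.005]
ft_force: [-0.2, 0.2, -0.3]
width: 39.5
grasp_force: 0.0
```

```bash
python3 - <<'E'
from h import *
from workcell import get_image
import cv2
p=get_image("wrist");W=cloud(p)
m=(W[...,2]>88)&(W[...,2]<102);n,l,s,c=cv2.connectedComponentsWithStats(m.astype(np.uint8))
for i in range(1,n):
    if s[i,4]>40:
        q=W[l==i];print(s[i].tolist(),q.min(0).round(),q.max(0).round())
go(688,-117,159,4)
E
```

```text
[273, 190, 17, 19, 251] [ 683. -120.   88.] [ 695. -109.   96.]
[344, 267, 16, 11, 106] [ 644. -179.   88.] [ 647. -171.  102.]
[463, 293, 82, 26, 893] [ 629. -320.   88.] [ 652. -267.  102.]
[231, 298, 74, 37, 736] [ 580. -154.   88.] [610. -97. 102.]
t 11.58 at [ 670.4 -117.1  154.2] q [-0.19  0.58  1.54 -0.    1.02  1.19] go [17.3, 3.2, -4.8] [-0.001, 0.003, 0.116]
```

Emit:
{"fn": "servo_tool", "kwargs": {"deltas": [[[17.5, 1.8, 10], [0, 0, 0.11]], [[17.5, 1.8, 30], [0, 0, 0.11]], [[17.5, 1.8, 55], [0, 0, 0.11]], [[17.5, 1.8, 75], [0, 0, 0.11]], [[17.5, 1.8, 86], [0, 0, 0.11]]]}}

```text
t: 12.0
ee_pos: [686.5, -115.1, 66.2]
orientation: [-3.137, -0.144, 0.009]
ft_force: [-2.1, 0.3, 0.1]
width: 39.3
grasp_force: 0.0
```

Emit:
{"fn": "servo_tool", "kwargs": {"deltas": [[[0, 0, 0], [0, 0, 0]], [[0, 0, 0], [0, 0, 0]], [[0, 0, 0], [0, 0, 0]], [[0, 0, 0], [0, 0, 0]], [[0, 0, 0], [0, 0, 0]]], "grip": 1}}

```text
t: 12.42
ee_pos: [690.0, -115.8, 72.1]
orientation: [3.138, 0.141, 0.004]
ft_force: [0.3, -0.1, 1.4]
width: 11.1
grasp_force: 30.0
```

```bash
python3 -c "
from h import *
go(578.5,-125,68,57.3)"
```

```text
t 12.42 at [ 690.  -115.8   72.1] q [-0.18  0.7   1.53  0.    0.9   1.3 ] go [-111.8, -0.9, 3.9] [0.002, -0.002, -0.91]
```

Emit:
{"fn": "servo_tool", "kwargs": {"deltas": [[[-0.2, -6.9, 0], [0, 0, -0.0628]], [[-0.9, -13.8, 0], [0, 0, -0.1257]], [[-1.9, -20.6, 0], [0, 0, -0.1885]], [[-3.5, -27.4, 0], [0, 0, -0.2513]], [[-5.4, -34.0, 0], [0, 0, -0.3142]]]}}

```text
t: 12.83
ee_pos: [681.8, -82.5, 72.2]
orientation: [3.075, 0.635, 0.005]
ft_force: [0.7, -0.8, -0.0]
width: 11.3
grasp_force: 30.0
```

Emit:
{"fn": "servo_tool", "kwargs": {"deltas": [[[-0.2, -6.9, 0], [0, 0, -0.0628]], [[-0.9, -13.8, 0], [0, 0, -0.1257]], [[-1.9, -20.6, 0], [0, 0, -0.1885]], [[-3.5, -27.4, 0], [0, 0, -0.2513]], [[-5.4, -34.0, 0], [0, 0, -0.3142]]]}}

```text
t: 13.25
ee_pos: [663.8, -53.0, 72.2]
orientation: [2.938, 1.108, 0.006]
ft_force: [2.6, -0.1, -0.8]
width: 11.4
grasp_force: 30.0
```

Emit:
{"fn": "servo_tool", "kwargs": {"deltas": [[[-0.2, -6.9, 0], [0, 0, -0.0628]], [[-0.9, -13.8, 0], [0, 0, -0.1257]], [[-1.9, -20.6, 0], [0, 0, -0.1885]], [[-3.5, -27.4, 0], [0, 0, -0.2513]], [[-4.5, -31.1, 0], [0, 0, -0.2862]]]}}

```text
t: 13.67
ee_pos: [639.8, -31.9, 72.2]
orientation: [2.75, 1.516, 0.006]
ft_force: [2.9, 2.7, -0.9]
width: 11.4
grasp_force: 30.0
```

Emit:
{"fn": "servo_tool", "kwargs": {"deltas": [[[0, 0, 0], [0, 0, 0]], [[0, 0, 0], [0, 0, 0]], [[0, 0, 0], [0, 0, 0]], [[0, 0, 0], [0, 0, 0]], [[0, 0, 0], [0, 0, 0]]]}}

```text
t: 14.08
ee_pos: [639.8, -32.0, 72.1]
orientation: [2.755, 1.51, 0.005]
ft_force: [1.6, 5.5, 4.1]
width: 10.9
grasp_force: 30.0
```

Emit:
{"fn": "servo_tool", "kwargs": {"deltas": [[[0, 0, 0], [0, 0, 0]], [[0, 0, 0], [0, 0, 0]]]}}

```text
t: 14.25
ee_pos: [639.8, -32.0, 72.1]
orientation: [2.755, 1.51, 0.005]
ft_force: [2.2, 6.0, 4.2]
width: 11.2
grasp_force: 30.0
```

```bash
python3 -c "
from h import *
go(578.5,-125,68,147.3)"
```

```text
t 14.25 at [639.8 -32.   72.1] q [-0.07  0.63  1.68  0.    0.83  0.5 ] go [-111.4, -1.6, 3.8] [0.003, -0.001, -1.568]
```

Emit:
{"fn": "servo_tool", "kwargs": {"deltas": [[[-0.2, -6.9, 0], [0, 0, -0.0628]], [[-0.9, -13.8, 0], [0, 0, -0.1257]], [[-1.9, -20.6, 0], [0, 0, -0.1885]], [[-3.5, -27.4, 0], [0, 0, -0.2513]], [[-5.4, -34.0, 0], [0, 0, -0.3142]]]}}

```text
t: 14.67
ee_pos: [608.8, -18.0, 72.2]
orientation: [2.481, 1.925, 0.007]
ft_force: [3.1, 6.6, 1.4]
width: 10.9
grasp_force: 30.0
```

Emit:
{"fn": "servo_tool", "kwargs": {"deltas": [[[-0.2, -6.9, 0], [0, 0, -0.0628]], [[-0.9, -13.8, 0], [0, 0, -0.1257]], [[-1.9, -20.6, 0], [0, 0, -0.1885]], [[-3.5, -27.4, 0], [0, 0, -0.2513]], [[-5.4, -34.0, 0], [0, 0, -0.3142]]]}}

```text
t: 15.08
ee_pos: [573.9, -14.0, 72.1]
orientation: [2.15, 2.29, 0.006]
ft_force: [1.2, 12.6, 4.7]
width: 11.0
grasp_force: 30.0
```

Emit:
{"fn": "servo_tool", "kwargs": {"deltas": [[[-0.2, -6.9, 0], [0, 0, -0.0628]], [[-0.9, -13.8, 0], [0, 0, -0.1257]], [[-1.9, -20.6, 0], [0, 0, -0.1885]], [[-3.5, -27.4, 0], [0, 0, -0.2513]], [[-5.4, -34.0, 0], [0, 0, -0.3142]]]}}

```text
t: 15.5
ee_pos: [538.8, -21.3, 72.0]
orientation: [-1.765, -2.597, -0.004]
ft_force: [-4.1, 13.9, 10.8]
width: 11.2
grasp_force: 30.0
```

Emit:
{"fn": "servo_tool", "kwargs": {"deltas": [[[-0.2, -6.9, 0], [0, 0, -0.0628]], [[-0.9, -13.8, 0], [0, 0, -0.1257]], [[-1.9, -20.6, 0], [0, 0, -0.1885]], [[-3.5, -27.4, 0], [0, 0, -0.2513]], [[-5.4, -34.0, 0], [0, 0, -0.3142]]]}}

```text
t: 15.92
ee_pos: [507.9, -39.3, 72.0]
orientation: [-1.336, -2.84, -0.002]
ft_force: [-6.3, 10.6, 16.0]
width: 11.0
grasp_force: 30.0
```

Emit:
{"fn": "servo_tool", "kwargs": {"deltas": [[[-0.2, -6.9, 0], [0, 0, -0.0628]], [[-0.9, -13.8, 0], [0, 0, -0.1257]], [[-1.9, -20.6, 0], [0, 0, -0.1885]], [[-3.5, -27.4, 0], [0, 0, -0.2513]], [[-5.4, -34.0, 0], [0, 0, -0.3142]]]}}

```text
t: 16.33
ee_pos: [484.5, -65.8, 72.0]
orientation: [-0.874, -3.014, -0.001]
ft_force: [-9.1, 7.0, 19.4]
width: 11.0
grasp_force: 30.0
```

Emit:
{"fn": "servo_tool", "kwargs": {"deltas": [[[0, 0, 0], [0, 0, 0]], [[0, 0, 0], [0, 0, 0]], [[0, 0, 0], [0, 0, 0]], [[0, 0, 0], [0, 0, 0]], [[0, 0, 0], [0, 0, 0]]]}}

```text
t: 16.75
ee_pos: [484.2, -66.2, 72.0]
orientation: [-0.878, -3.012, 0.0]
ft_force: [-11.2, 4.4, 21.1]
width: 11.7
grasp_force: 30.0
```

Emit:
{"fn": "servo_tool", "kwargs": {"deltas": [[[0, 0, 0], [0, 0, 0]], [[0, 0, 0], [0, 0, 0]]]}}

```text
t: 16.92
ee_pos: [484.2, -66.1, 72.0]
orientation: [-0.878, -3.012, 0.0]
ft_force: [-9.6, 4.8, 20.5]
width: 11.3
grasp_force: 30.0
```

```bash
python3 - <<'E'
from h import *
from workcell import get_image
import cv2
go(578.5,-125,68,147.3)
p=get_image("top");W=cloud(p);cv2.imwrite("pics/top2.png",cv2.resize(p["frame"][130:300,260:460],(680,578)))
def rect(n,xr,yr,zr):
    m=(W[...,0]>xr[0])&(W[...,0]<xr[1])&(W[...,1]>yr[0])&(W[...,1]<yr[1])&(W[...,2]>zr[0])&(W[...,2]<zr[1])
    q=W[m][:,:2].astype(np.float32);print(n,len(q),cv2.minAreaRect(q) if len(q)>9 else 0)
rect("housing",(545,610),(-160,-90),(112,126))
E
```

```text
t 16.92 at [484.2 -66.1  72. ] q [-0.16  0.47  2.01  0.    0.66 -1.16] go [-111.1, 1.0, 3.5] [-0.001, -0.004, 0.003]
housing 364 ((582.4287109375, -123.97457885742188), (38.15647506713867, 44.667293548583984), 10.828680038452148)
```

View pics/top2.png

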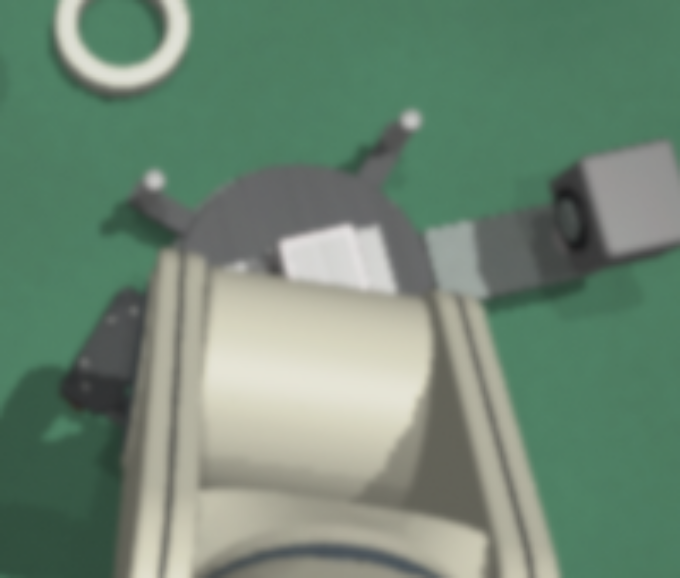

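The picture shows the fixed-jaw side facing the lens squarely, with the post hidden behind the arm. Now I release the peg and go to the jaw post.

Emit:
{"fn": "servo_tool", "kwargs": {"deltas": [[[0, 0, 0], [0, 0, 0]], [[0, 0, 0], [0, 0, 0]], [[0, 0, 0], [0, 0, 0]]], "grip": 0.1}}

```text
t: 17.22
ee_pos: [487.1, -67.0, 71.1]
orientation: [0.878, 3.015, 0.0]
ft_force: [-1.0, 0.7, -0.8]
width: 28.0
grasp_force: 0.0
```

Emit:
{"fn": "servo_tool", "kwargs": {"deltas": [[[0, 0, -25], [0, 0, 0]], [[0, 0, -50], [0, 0, 0]], [[0, 0, -80], [0, 0, 0]], [[0, 0, -95], [0, 0, 0]], [[0, 0, -95], [0, 0, 0]]]}}

```text
t: 17.63
ee_pos: [489.1, -67.2, 169.1]
orientation: [0.876, 3.01, 0.001]
ft_force: [0.3, -0.5, -0.5]
width: 39.5
grasp_force: 0.0
```

Emit:
{"fn": "servo_tool", "kwargs": {"deltas": [[[-12, 10, 0], [0, 0, -0.12]], [[-24, 20, 0], [0, 0, -0.24]], [[-36, 30, 0], [0, 0, -0.36]], [[-48, 30, 0], [0, 0, -0.48]], [[-54, 25, 0], [0, 0, -0.6]]]}}

```text
t: 18.05
ee_pos: [547.0, -74.5, 164.7]
orientation: [-0.063, 3.141, -0.0]
ft_force: [0.1, 0.2, -0.5]
width: 39.4
grasp_force: 0.0
```

```bash
python3 - <<'E'
from h import *
from workcell import get_image
import cv2
p=get_image("wrist");W=cloud(p)
m=(W[...,2]>98)&(W[...,2]<110);n,l,s,c=cv2.connectedComponentsWithStats(m.astype(np.uint8))
for i in range(1,n):
    if s[i,4]>20:
        q=W[l==i];print(s[i].tolist(),q.min(0).round(),q.max(0).round())
p2=get_image("top");V=cloud(p2)
for n,xr,yr,zr in(("h",(540,615),(-165,-85),(112,126)),("post",(535,590),(-75,-15),(98,110))):
    m=(V[...,0]>xr[0])&(V[...,0]<xr[1])&(V[...,1]>yr[0])&(V[...,1]<yr[1])&(V[...,2]>zr[0])&(V[...,2]<zr[1])
    q=V[m][:,:2].astype(np.float32);print(n,len(q),cv2.minAreaRect(q) if len(q)>9 else 0)
cv2.imwrite("pics/w2.png",p["frame"])
go(562,-46,167,191.8)
E
```

```text
[169, 228, 67, 18, 400] [ 554. -151.   98.] [ 567. -105.  110.]
[307, 234, 17, 18, 222] [556. -53.  98.] [567. -42. 107.]
[0, 263, 28, 66, 754] [ 589. -280.   98.] [ 641. -266.  110.]
h 0 0
post 0 0
t 18.15 at [545.7 -75.1 164.5] q [-0.16  0.39  1.84 -0.    0.91 -1.76] go [-17.3, 28.6, -2.5] [0.0, -0.001, -0.172]
```

View pics/w2.png

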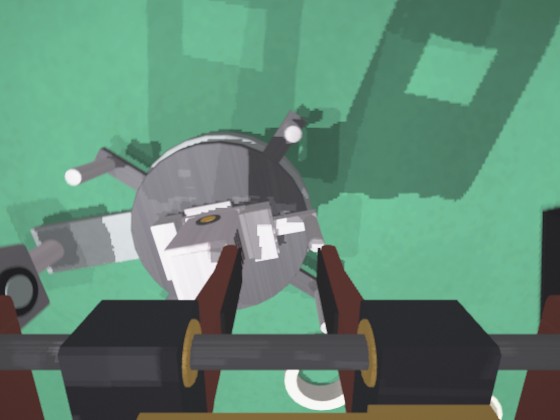

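The post top is at about (315,243), measured at (561.5,−47.5). I'll descend, pinch it and pull outwards.

Emit:
{"fn": "servo_tool", "kwargs": {"deltas": [[[-17, 27.6, 0], [0, 0, -0.1]], [[-17, 27.6, 20], [0, 0, -0.172]], [[-17, 27.6, 45], [0, 0, -0.172]], [[-17, 27.6, 75], [0, 0, -0.172]], [[-17, 27.6, 88], [0, 0, -0.172]]]}}

```text
t: 18.57
ee_pos: [558.9, -45.8, 74.1]
orientation: [0.315, -3.121, -0.002]
ft_force: [-0.8, -0.6, -0.1]
width: 39.6
grasp_force: 0.0
```

Emit:
{"fn": "servo_tool", "kwargs": {"deltas": [[[0, 0, 0], [0, 0, 0]], [[0, 0, 0], [0, 0, 0]], [[0, 0, 0], [0, 0, 0]], [[0, 0, 0], [0, 0, 0]], [[0, 0, 0], [0, 0, 0]]], "grip": 1}}

```text
t: 18.98
ee_pos: [562.5, -46.5, 78.9]
orientation: [-0.321, 3.123, -0.001]
ft_force: [0.1, 0.6, 1.1]
width: 11.3
grasp_force: 30.0
```

Emit:
{"fn": "servo_tool", "kwargs": {"deltas": [[[0, 5, 0], [0, 0, 0]], [[0, 10, 0], [0, 0, 0]], [[0, 15, 0], [0, 0, 0]], [[0, 20, 0], [0, 0, 0]], [[0, 22, 0], [0, 0, 0]]]}}

```text
t: 19.4
ee_pos: [557.9, -25.3, 78.8]
orientation: [-0.324, 3.122, -0.004]
ft_force: [1.4, -17.2, 2.0]
width: 10.9
grasp_force: 30.0
```

Emit:
{"fn": "servo_tool", "kwargs": {"deltas": [[[0, 1, 0], [0, 0, 0]], [[0, 1, 0], [0, 0, 0]], [[0, 1, 0], [0, 0, 0]]]}}

```text
t: 19.65
ee_pos: [558.2, -25.3, 78.8]
orientation: [-0.324, 3.122, -0.005]
ft_force: [0.9, -12.7, 4.1]
width: 11.2
grasp_force: 30.0
```

Emit:
{"fn": "servo_tool", "kwargs": {"deltas": [[[0, 1, 0], [0, 0, 0]], [[0, 2, 0], [0, 0, 0]], [[0, 2, 0], [0, 0, 0]]]}}

```text
t: 19.9
ee_pos: [558.5, -25.2, 78.8]
orientation: [-0.325, 3.121, -0.009]
ft_force: [3.0, -23.7, 0.9]
width: 11.4
grasp_force: 30.0
```

Emit:
{"fn": "servo_tool", "kwargs": {"deltas": [[[0, -2, 0], [0, 0, 0]], [[0, -2, 0], [0, 0, 0]], [[0, -2, 0], [0, 0, 0]], [[0, -2, 0], [0, 0, 0]]], "grip": 0.1}}

```text
t: 20.23
ee_pos: [556.6, -23.2, 77.7]
orientation: [0.323, -3.125, -0.001]
ft_force: [-0.7, -0.3, 0.9]
width: 34.6
grasp_force: 0.0
```

Emit:
{"fn": "servo_tool", "kwargs": {"deltas": [[[0, -2, -25], [0, 0, 0]], [[0, -2, -50], [0, 0, 0]], [[0, -2, -80], [0, 0, 0]], [[0, -2, -105], [0, 0, 0]], [[0, -2, -105], [0, 0, 0]]]}}

```text
t: 20.65
ee_pos: [560.1, -25.4, 187.5]
orientation: [-0.323, 3.117, -0.002]
ft_force: [1.6, -0.3, 0.7]
width: 39.6
grasp_force: 0.0
```

Emit:
{"fn": "servo_tool", "kwargs": {"deltas": [[[0, 0, 0], [0, 0, 0.12]], [[0, 0, 0], [0, 0, 0.24]], [[0, 0, 0], [0, 0, 0.36]], [[0, 0, 0], [0, 0, 0.48]], [[0, 0, 0], [0, 0, 0.6]]], "grip": -1}}

```text
t: 21.07
ee_pos: [556.7, -25.2, 181.9]
orientation: [-0.623, -3.078, -0.0]
ft_force: [-0.4, -0.2, 0.6]
width: 69.5
grasp_force: 0.0
```

Emit:
{"fn": "servo_tool", "kwargs": {"deltas": [[[0, 0, 0], [0, 0, 0.12]], [[0, 0, 0], [0, 0, 0.24]], [[0, 0, 0], [0, 0, 0.36]], [[0, 0, 0], [0, 0, 0.48]], [[0, 0, 0], [0, 0, 0.6]]]}}

```text
t: 21.48
ee_pos: [556.7, -25.2, 181.8]
orientation: [-1.505, -2.756, 0.001]
ft_force: [-0.2, 0.8, -0.5]
width: 87.5
grasp_force: 0.0
```

Emit:
{"fn": "servo_tool", "kwargs": {"deltas": [[[0, 0, 0], [0, 0, 0.12]], [[0, 0, 0], [0, 0, 0.24]], [[0, 0, 0], [0, 0, 0.37]], [[0, 0, 0], [0, 0, 0.37]]]}}

```text
t: 21.82
ee_pos: [556.7, -25.2, 181.9]
orientation: [-1.985, -2.434, 0.001]
ft_force: [0.7, 0.8, -0.8]
width: 87.9
grasp_force: 0.0
```

```bash
python3 - <<'E'
from h import *
from workcell import get_image
import cv2
p=get_image("wrist");W=cloud(p)
m=(W[...,2]>114)&(W[...,2]<126)&(abs(W[...,0]-579)<50)&(abs(W[...,1]+125)<50)
q=W[m][:,:2].astype(np.float32);print(len(q),cv2.minAreaRect(q) if len(q)>9 else 0)
go(579.5,-124.5,79,102)
cv2.imwrite("pics/w3.png",p["frame"])
E
```

```text
938 ((575.4323120117188, -108.96910858154297), (43.99152755737305, 13.104872703552246), 11.985142707824707)
t 21.87 at [556.8 -25.3 181.9] q [-0.07  0.38  1.81  0.    0.95 -0.28] go [-101.8, 1.8, 102.9] [-0.001, -0.001, -0.001]
```

View pics/w3.png

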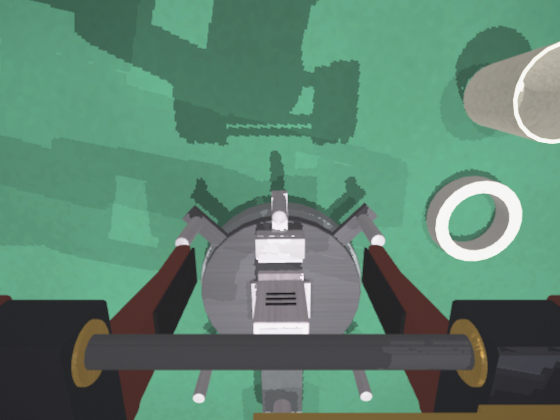

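The view shows the jaw open and the housing centred between the fingers, with the slot side at about (281,298). I'll move over it, descend and grip.

Emit:
{"fn": "servo_tool", "kwargs": {"deltas": [[[-35, 1.3, 0], [0, 0, 0]], [[-70, 1.3, 0], [0, 0, 0]], [[-101.5, 1.3, 0], [0, 0, 0]], [[-101.5, 1.3, 0], [0, 0, 0]], [[-101.5, 1.3, 20], [0, 0, 0]]]}}

```text
t: 22.28
ee_pos: [581.9, -126.7, 165.2]
orientation: [1.975, 2.436, 0.004]
ft_force: [1.0, 0.4, 1.0]
width: 87.7
grasp_force: 0.0
```

Emit:
{"fn": "servo_tool", "kwargs": {"deltas": [[[0, 0, 25], [0, 0, 0]], [[0, 0, 50], [0, 0, 0]], [[0, 0, 70], [0, 0, 0]], [[0, 0, 82], [0, 0, 0]], [[0, 0, 82], [0, 0, 0]]]}}

```text
t: 22.7
ee_pos: [577.3, -123.9, 77.9]
orientation: [-1.974, -2.437, 0.003]
ft_force: [-0.6, 0.7, 0.0]
width: 87.8
grasp_force: 0.0
```

Emit:
{"fn": "servo_tool", "kwargs": {"deltas": [[[0, 0, 0], [0, 0, 0]], [[0, 0, 0], [0, 0, 0]], [[0, 0, 0], [0, 0, 0]], [[0, 0, 0], [0, 0, 0]], [[0, 0, 0], [0, 0, 0]]], "grip": 1}}

```text
t: 23.12
ee_pos: [580.0, -125.0, 81.7]
orientation: [1.979, 2.438, 0.001]
ft_force: [-0.6, 0.4, -0.2]
width: 58.0
grasp_force: 0.0
```

Emit:
{"fn": "servo_tool", "kwargs": {"deltas": [[[0, 0, 0], [0, 0, 0]], [[0, 0, 0], [0, 0, 0]], [[0, 0, 0], [0, 0, 0]]]}}

```text
t: 23.37
ee_pos: [579.4, -124.9, 81.0]
orientation: [1.98, 2.439, 0.0]
ft_force: [-1.6, 0.6, 4.0]
width: 44.0
grasp_force: 30.0
```

Emit:
{"fn": "servo_tool", "kwargs": {"deltas": [[[0, 0, -2], [0, 0, 0]], [[0, 0, -5], [0, 0, 0]], [[0, 0, -9], [0, 0, 0]], [[0, 0, -14], [0, 0, 0]], [[0, 0, -20], [0, 0, 0]]]}}

```text
t: 23.78
ee_pos: [579.1, -124.8, 100.9]
orientation: [-1.98, -2.438, 0.0]
ft_force: [-0.7, -0.7, -2.9]
width: 43.7
grasp_force: 30.0
```

Emit:
{"fn": "servo_tool", "kwargs": {"deltas": [[[0, 0, -15], [0, 0, 0]], [[0, 0, -30], [0, 0, 0]], [[0, 0, -50], [0, 0, 0]], [[0, 0, -65], [0, 0, 0]], [[0, 0, -70], [0, 0, 0]]]}}

```text
t: 24.2
ee_pos: [580.8, -125.2, 173.6]
orientation: [1.978, 2.436, 0.003]
ft_force: [0.1, -0.8, -2.7]
width: 43.8
grasp_force: 30.0
```

```bash
python3 -c "
from h import *
go(589,253.5,171,102)
P=np.load('top0.npz')"
```

```text
t 24.2 at [ 580.8 -125.2  173.6] q [-0.23  0.44  1.74  0.    0.96 -0.44] go [369.0, 85.7, 2.3] [0.004, 0.002, -0.003]
```

Emit:
{"fn": "servo_tool", "kwargs": {"deltas": [[[20, 5, 0], [0, 0, 0]], [[44, 10, 0], [0, 0, 0]], [[72, 17, 0], [0, 0, 0]], [[100, 23, 0], [0, 0, 0]], [[128, 30, 0], [0, 0, 0]]]}}

```text
t: 24.62
ee_pos: [581.9, 7.6, 170.4]
orientation: [-1.981, -2.438, 0.001]
ft_force: [0.5, -0.0, -3.0]
width: 44.2
grasp_force: 30.0
```

Emit:
{"fn": "servo_tool", "kwargs": {"deltas": [[[28, 6, 0], [0, 0, 0]], [[56, 13, 0], [0, 0, 0]], [[84, 19, 0], [0, 0, 0]], [[112, 26, 0], [0, 0, 0]], [[140, 32, 0], [0, 0, 0]]]}}

```text
t: 25.03
ee_pos: [584.7, 151.5, 170.4]
orientation: [-1.98, -2.438, 0.001]
ft_force: [0.3, -0.2, -3.2]
width: 43.8
grasp_force: 30.0
```

Emit:
{"fn": "servo_tool", "kwargs": {"deltas": [[[28, 6, 0], [0, 0, 0.1]], [[54, 12, 0], [0, 0, 0.2]], [[76, 18, 0], [0, 0, 0.3]], [[92, 22, 0], [0, 0, 0.4]], [[101, 24, 0], [0, 0, 0.5]]]}}

```text
t: 25.45
ee_pos: [587.5, 256.1, 170.2]
orientation: [-2.525, -1.868, 0.0]
ft_force: [-0.3, -0.4, -3.0]
width: 43.9
grasp_force: 30.0
```

Emit:
{"fn": "servo_tool", "kwargs": {"deltas": [[[0, 0, 0], [0, 0, 0.1]], [[0, 0, 0], [0, 0, 0.2]], [[0, 0, 0], [0, 0, 0.3]], [[0, 0, 0], [0, 0, 0.4]], [[0, 0, 0], [0, 0, 0.5]]]}}

```text
t: 25.87
ee_pos: [587.4, 253.8, 170.1]
orientation: [-2.91, -1.184, 0.002]
ft_force: [0.3, -0.4, -2.7]
width: 43.8
grasp_force: 30.0
```

Emit:
{"fn": "servo_tool", "kwargs": {"deltas": [[[0, 0, 0], [0, 0, 0.1]], [[0, 0, 0], [0, 0, 0.2]], [[0, 0, 0], [0, 0, 0.3]], [[0, 0, 0], [0, 0, 0.4]], [[0, 0, 0], [0, 0, 0.5]]]}}

```text
t: 26.28
ee_pos: [587.5, 253.8, 170.2]
orientation: [3.112, 0.427, -0.001]
ft_force: [-0.7, -0.3, -3.2]
width: 43.8
grasp_force: 30.0
```

```bash
python3 - <<'E'
from h import *
from workcell import get_image
import cv2
go(589,253.5,60,13.5)
p=get_image("wrist");W=cloud(p);cv2.imwrite("pics/w4.png",p["frame"])
for n,z in(("fin",(70,85)),("wall",(22,34))):
    m=(W[...,2]>z[0])&(W[...,2]<z[1])&(abs(W[...,0]-630)<100)&(abs(W[...,1]-263)<80)
    q=W[m][:,:2].astype(np.float32);print(n,len(q),cv2.minAreaRect(q) if len(q)>9 else 0)
E
```

```text
t 26.28 at [587.5 253.8 170.2] q [0.39 0.5  1.63 0.   1.01 1.69] go [1.5, 0.6, 110.2] [0.0, 0.001, 0.037]
fin 3937 ((670.2559204101562, 271.4824523925781), (44.113773345947266, 44.043251037597656), 18.921213150024414)
wall 2498 ((629.2955932617188, 263.5953063964844), (165.96575927734375, 106.30680084228516), 13.672072410583496)
```

View pics/w4.png

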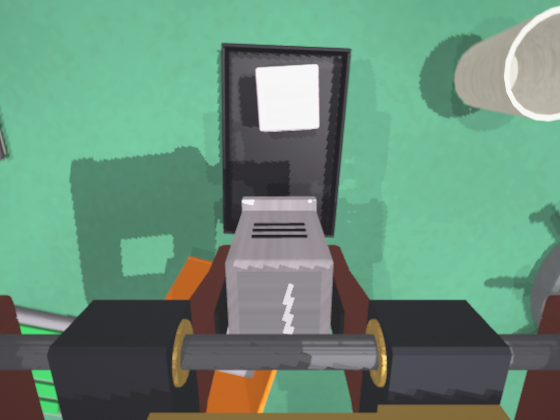

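The housing hangs upright over the free half, its top at about (280,265), with the finished one at (288,97) well clear. I'll lower it now.

Emit:
{"fn": "servo_tool", "kwargs": {"deltas": [[[1.5, 0, 15], [0, 0, 0.037]], [[1.5, 0, 35], [0, 0, 0.037]], [[1.5, 0, 55], [0, 0, 0.037]], [[1.5, 0, 75], [0, 0, 0.037]], [[1.5, 0, 90], [0, 0, 0.037]]]}}

```text
t: 26.75
ee_pos: [588.4, 253.9, 78.7]
orientation: [3.118, 0.38, -0.003]
ft_force: [-0.0, -0.4, -3.5]
width: 43.8
grasp_force: 30.0
```

Emit:
{"fn": "servo_tool", "kwargs": {"deltas": [[[0, 0, 12], [0, 0, 0]], [[0, 0, 22], [0, 0, 0]], [[0, 0, 29], [0, 0, 0]], [[0, 0, 34], [0, 0, 0]], [[0, 0, 37], [0, 0, 0]]]}}

```text
t: 27.17
ee_pos: [589.4, 254.3, 43.4]
orientation: [-3.119, -0.377, -0.0]
ft_force: [0.2, 0.5, -2.5]
width: 44.0
grasp_force: 30.0
```

Emit:
{"fn": "servo_tool", "kwargs": {"deltas": [[[0, 0, 1], [0, 0, 0]], [[0, 0, 2], [0, 0, 0]], [[0, 0, 2], [0, 0, 0]]]}}

```text
t: 27.42
ee_pos: [589.6, 254.5, 42.1]
orientation: [-3.119, -0.377, -0.001]
ft_force: [0.6, 0.2, -3.0]
width: 43.8
grasp_force: 30.0
```

Emit:
{"fn": "servo_tool", "kwargs": {"deltas": [[[0, 0, 1], [0, 0, 0]], [[0, 0, 2], [0, 0, 0]], [[0, 0, 3], [0, 0, 0]], [[0, 0, 3], [0, 0, 0]]]}}

```text
t: 27.75
ee_pos: [589.6, 254.5, 39.1]
orientation: [-3.119, -0.377, -0.001]
ft_force: [0.7, -0.4, -0.4]
width: 43.3
grasp_force: 30.0
```

Emit:
{"fn": "servo_tool", "kwargs": {"deltas": [[[0, 0, 0.5], [0, 0, 0]], [[0, 0, 0.5], [0, 0, 0]]]}}

```text
t: 27.92
ee_pos: [589.6, 254.5, 39.1]
orientation: [-3.119, -0.377, -0.001]
ft_force: [-0.4, -0.8, 5.1]
width: 43.8
grasp_force: 30.0
```

Emit:
{"fn": "servo_tool", "kwargs": {"deltas": [[[0, 0, 0], [0, 0, 0]], [[0, 0, 0], [0, 0, 0]], [[0, 0, 0], [0, 0, 0]], [[0, 0, 0], [0, 0, 0]], [[0, 0, 0], [0, 0, 0]]], "grip": -0.6}}

```text
t: 28.33
ee_pos: [589.3, 254.3, 38.1]
orientation: [3.119, 0.377, -0.0]
ft_force: [1.2, 0.6, 1.0]
width: 69.7
grasp_force: 0.0
```

Emit:
{"fn": "servo_tool", "kwargs": {"deltas": [[[0, 0, -10], [0, 0, 0]], [[0, 0, -30], [0, 0, 0]], [[0, 0, -60], [0, 0, 0]], [[0, 0, -95], [0, 0, 0]], [[0, 0, -130], [0, 0, 0]]]}}

```text
t: 28.75
ee_pos: [588.8, 254.1, 169.7]
orientation: [3.119, 0.377, -0.002]
ft_force: [-0.2, 1.1, 0.7]
width: 70.2
grasp_force: 0.0
```

Emit:
{"fn": "servo_tool", "kwargs": {"deltas": [[[-30, 0, -10], [0, 0, 0]], [[-60, 0, -20], [0, 0, 0]], [[-90, 0, -30], [0, 0, 0]], [[-110, 0, -30], [0, 0, 0]], [[-110, 0, -30], [0, 0, 0]]]}}

```text
t: 29.17
ee_pos: [479.0, 227.1, 199.3]
orientation: [3.119, 0.378, -0.002]
ft_force: [-0.1, 0.1, -0.9]
width: 70.3
grasp_force: 0.0
```

```bash
python3 - <<'E'
from h import *
from workcell import get_image,ctrl
import cv2
p=get_image("scene");cv2.imwrite("pics/end.png",cv2.resize(p["frame"][120:360,130:450],(800,600)))
p=get_image("wrist");W=cloud(p)
m=((W[...,2]>70)&(W[...,2]<85)&(abs(W[...,0]-630)<100)&(abs(W[...,1]-263)<80)).astype(np.uint8)
n,l,s,c=cv2.connectedComponentsWithStats(m)
for i in range(1,n):
    if s[i,4]>200:print(cv2.minAreaRect(W[l==i][:,:2].astype(np.float32)),W[l==i][:,2].mean())
print(ctrl.get_obs()["t"])
E
```

```text
((589.7078857421875, 255.20494079589844), (43.86506652832031, 44.030792236328125), 13.838525772094727) 78.52769307221595
29.2667
```

View pics/end.png

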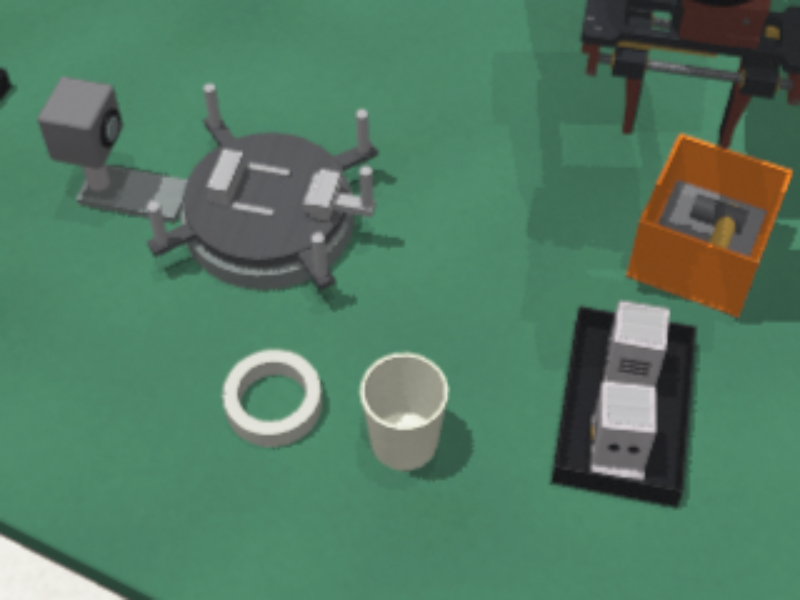

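The housing stands upright in the free half of the tray at about (638,345), beside the finished one. The jaw is open at (325,195), and the cup and tape haven't moved. I'm handing the job in.

```bash
python3 -c "
from workcell import close_job
print(close_job())"
```

```text
the job is handed in; nothing more can be done
None
```

The job is handed in at about 29 s: all four sides were shown to the scanner in order with a rest of at least half a second at each (within about 1–2° of square by my measurements), the jaw is fully open, and the housing stands upright in the free half of the tray with nothing else visibly disturbed.

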